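# Clip a culture tube into the viewing stand and bring its ring under the lens

## Robot

A 6-joint arm with a two-finger parallel gripper is mounted at the origin on the work surface. World frame = base frame: x ahead of the robot, y to its left, z up, the work surface at z = 0. Lengths are in m, angles in rad, forces in N, time in s.
With the tool pointing down it reaches from about 0.325 to 0.9 m from the base axis. Payload 6.1 kg.
Tool frame: the origin (TCP) lies between the finger pads; the fingertips stand robot.tips_ahead ahead of it and the grasp point (between the pads) lies 8 mm behind it (robot.tips_ahead is the distance from the TCP to the fingertips, in m); z points along the fingers, y is the line along which they close (so a half turn about z gives the same grasp; the last joint's range is limited). The gripper opens to 85 mm and grips with 20 to 120 N. Pads are 22 mm wide; open, the fingers measure 114 mm over their backs; the gripper's body (76 mm by 85 mm) begins 54 mm behind the grasp point. The pads swing forward as they close: fully open they stand 13 mm farther back than shut.
Start: joints at [-1.412, 0.22, 1.526, -0, 1.395, -0.126], TCP at [0.176, -0.6, 0.242] pointing down, gripper open.
Joint ranges: [-2.98, 2.98], [-0.91, 2.08], [0.09, 2.57], [-1.24, 4.39], [0.2, 2.65], [-2.68, 2.68]. Speed limits (rad/s): [2.57, 2.57, 3.01, 3.14, 3.14, 3.14].

## Interface

Orientations are given as [roll, pitch, yaw] about the fixed x, y, z axes, in that order (R = Rz(yaw) Ry(pitch) Rx(roll)).
In Python, from plant import robot gives the robot as it stands.
- The arm moves only by the shell command python3 -m handwheel 'ROWS'. ROWS is JSON, a list of rows, each an object of numbers: "x", "y", "z": the shift along the tool's x, y, z in cm; "turn": the turn about the tool's z in degrees; "fingers": the opening, from -1 (shut) to 1 (fully open). In form: [{"x": .., "y": .., "z": .., "turn": .., "fingers": ..}, ...]. A call has 1 to 10 rows; each row is the pose to reach, as a shift and turn from the pose commanded when the call began, along the tool's axes at that moment; what a row does not reach only later rows make up. A row lasts 1/10 s, in which the tool goes at most 50 mm and 8.59 degrees, less where a joint would pass 70% of its speed; a pose out of reach is approached as far as the arm can. A call with a gripper value outside its range is refused whole. The fingers move at their own pace and stop on an object; the grip force is fixed at half the most. Time passes only in rows, so rows that repeat a pose let the fingers close. It gives the time, the measured TCP pose, the force, the opening and the grip force at its end, in the units of the state.
- robot.get_obs(): the state, without advancing time (a new reading comes with each control period).
- robot.camera(name): name is "scene" or "side" or "wrist"; returns a dict with "color" (480x640x3 uint8, red, green, blue), "mtx" (3x3 intrinsics, pixels), "k1" (the pictures are not rectified: a ray, as slopes to the right and down, at radius r is drawn at 1 + k1 r^2 times it, then the intrinsics apply), "eye" and "attitude" of the camera in the world. Camera axes: x right, y down, z forward; pixel columns grow to the right and rows downward; lengths in m; the calibration is good to about 2 mm. A picture is of the moment at which its call begins. There is no depth.
- robot.job_done(): hands the job in; it is judged then, once.
The state is a dict: "time": time; "q": joint angles; "joint_velocities": joint speeds; "joint_efforts": joint torques, N m; "ee_pos": TCP position; "ee_rot": TCP orientation; "contact_force": force on the tool from outside, world axes, zero at the start; "wrist_torque": the same for the moment, N m; "width": finger opening in m; "grasp_force": force on a finger pad.
Only numpy, scipy, OpenCV 4.12 (cv2) and the standard library are available. Lean on these libraries where they do the work, as an engineer would, in place of code of your own. Each camera call takes 0.05 s, during which the arm holds its last target. There are 200 camera calls.

## Task

Take the slim culture tube with the black ring from its cradle and snap it sideways into the two spring clips of the viewing stand's carriage, fully home in both, and let go of it. Then slide the carriage by its upright handle until the black ring sits directly below the tip of the lens, and let go. Leave the thick tube in its cradle and the flask, the bottle and the dishes where they are.

Things in the scene. Friction and masses are not known exactly. Their poses are not given: they have to be found in the camera images.
- tube_mid (a point): Middle of the slim culture tube, on its axis. White plastic, 20 mm diameter, 150 mm long, about 45 g. The y axis runs along it: plain end at y = -75 mm, grey screw cap of 25 mm diameter from y = +57 to +75 mm. It lies in cradle_a, axis 45 mm above the bench, and can be gripped across its diameter at its middle.
- ring_mark (a point): Centre (on the tube's axis) of the flush black ring, 5 mm wide, round the slim tube: 22 mm from the tube's middle towards the cap.
- tube: The slim tube itself; origin and axes as the point tube_mid.
- cradle_a: Fixed grey cradle of the slim tube; origin under its centre, z up, y along the tube. Foot 60 x 110 mm, 8 mm thick; two V supports 10 mm wide at y = -40 and +40 mm, 47 mm tall and about 36 mm wide; free space between them. An equal cradle holds the thick tube.
- thick_mid (a point): Middle of the other tube, on its axis: white, 30 mm thick, about 126 mm long, no ring, in the other cradle, axis 52 mm above the bench. Its y axis runs along it. Not to be moved.
- seat (a point): On the carriage: where the slim tube's axis lies, half-way between the two clips, when fully home; 100 mm above the bench. y: along the tube and the rail. z: out of the clips' mouths, leaning 40 degrees from vertical, up and towards the robot; the tube is pushed in along -z, the tool leaning likewise. x: across the mouths.
- clip_near_lens (a point): Centre of the steel C clip nearer the lens, on the seated tube's axis, 38 mm to +y of the seat; axes as the seat. 12 mm wide along y, 31 mm across in x; sprung leaves flare up to z = +17 mm, narrowest gap 14 mm at z = +7.5 mm. Pushing the tube into both takes about 6 to 15 N; past the lips (tube axis below z = +6 mm) they draw it home, and the floor is hard. Pulling out takes about 6 N.
- clip_near_handle (a point): Centre of the other, equal clip, 38 mm to -y of the seat; axes as the seat. Between the clips there is free space down to a plate at z = -26 mm. The tube's cap must stay outside the clips, at either end. The carriage's flat top (100 x 130 mm) is 45 mm above the bench.
- handle (a point): Grip centre of the carriage's black upright handle: 24 mm across the rail, 12 mm along it (y), top 15 mm above this point and 105 mm above the bench, free for 45 mm below this point. It stands 80 mm to -y of the seat and 45 mm nearer the robot. Pinch it from above or push it. Axes as the seat (y along the rail), though it stands upright.
- carriage (a joint): Position of the carriage on its rail, 0 to 0.23 m, growing towards the lens (the stand's +y). It starts near 0 and stays where it is left; moving it takes about 3 to 5 N.
- lens_tip (a point): Lower tip of the fixed black lens (barrel 36 mm, tip 8 mm in diameter), 136 mm above the bench, straight above the line along which the seat travels; the seat is right below it at a carriage position of 0.18 m. Axes of the stand: y along the rail, z up.
- stand: Fixed white viewing stand; origin on the bench, z up, y along the rail, x away from the robot; the seat travels above x = 0. Base 140 x 460 x 18 mm. Pillar at x = 66, y = 232 mm, 260 mm tall. A fixed lamp bar 16 mm thick runs along y from the pillar to y = -178 mm at x = 32 mm, 215 mm up: a hand held vertical over the clips would hit it.
- flask: Flat clear culture flask with an orange cap, 85 x 120 x 38 mm, lying to the left of the stand; bystander. Origin at the middle of its underside.
- bottle: Amber bottle, 64 mm diameter, 130 mm tall, standing to the left; bystander. Origin at the middle of its underside.
- dishes: Stack of three culture dishes, 93 mm diameter, 44 mm tall, to the right; bystander. Origin at the middle of its underside.
Not all that is in view belongs to the job. Leave any red look-alike of the tube alone.

How it is judged:
On the way, in this order (a step that is already met when the one before it is completed fails the run):
1. the slim tube is fully home in both clips and let go (x of tube_mid in the frame of seat between -0.0025 and 0.0025 m and z of tube_mid in the frame of seat between -0.0025 and 0.0025 m and y of tube_mid in the frame of seat between -0.03 and 0.03 m and angle between the y axis of tube_mid and the y axis of seat, either way round below 0.07 rad and contact force between the fingers and tube below 0.05 N), for 0.2 s.
2. the ring is below the lens tip, the tube still home in the clips (x of tube_mid in the frame of seat between -0.0025 and 0.0025 m and z of tube_mid in the frame of seat between -0.0025 and 0.0025 m and y of tube_mid in the frame of seat between -0.03 and 0.03 m and angle between the y axis of tube_mid and the y axis of seat, either way round below 0.07 rad and y of ring_mark in the frame of lens_tip between -0.004 and 0.004 m), for 0.2 s.
At the end, for the whole second after the job is handed in: Slim tube at rest, home in both clips (axis within 2.5 mm and 0.07 rad of the seat, middle within 30 mm along the rail); ring centre within 4 mm of the lens tip along the rail; tube and handle released; thick tube moved under 20 mm, other bystanders under 30 mm (all of step 2 and linear speed of tube below 0.01 m/s and velocity of joint carriage below 0.005 m/s and distance of each of flask, bottle, dishes from where it was at the start of the episode below 0.03 m and distance of thick_mid from where it was at the start of the episode below 0.02 m); the robot touches nothing.
It fails at once if the thick tube is moved by more than 20 mm (distance of thick_mid from where it was at the start of the episode above 0.02 m).
It fails at once if the flask, the bottle or the dishes are moved by more than 30 mm (distance of any of flask, bottle, dishes from where it was at the start of the episode above 0.03 m).
It also fails if it takes over 54 s, if anything falls off the work surface, if the arm or the gripper's body presses on something with over 40 N, if the wrist force passes 120 N, or if a joint passes its speed limit or range.

## Working session

There is one attempt and no reset: what is moved stays moved. The work goes in short steps, Python scripts to look and compute and a shell command to move; the robot and the scene stay as the last step left them, time stands still between calls to the robot, and variables do not carry over. Pictures are saved under pics/ and viewed, at most 10 in all, crops included, and the job is handed in when it is done.

```bash
mkdir -p pics; ls
python3 - <<'E'
from plant import robot
import cv2, numpy as np
print(robot.tips_ahead); o=robot.get_obs(); print(o)
for n in ["scene","side"]:
    c=robot.camera(n); cv2.imwrite(f"pics/{n}0.png",c["color"][:,:,::-1]); print(n,c["mtx"].tolist(),c["k1"],c["eye"],c["attitude"])
E
```

```text
pics
0.011
{'time': 0.0, 'q': array([-1.41211106e+00,  2.21246184e-01,  1.52760322e+00,  3.74473419e-05,
        1.39468887e+00, -1.26084548e-01]), 'joint_velocities': array([-0.00028846, -0.00046505,  0.00126173,  0.00074304, -0.00163658,
        0.00053269]), 'joint_efforts': array([-2.44124152e-03, -4.96907866e+01, -3.89396095e+01, -2.33968740e-04,
        1.13129840e-02,  1.11692654e-05]), 'ee_pos': array([ 0.17551071, -0.5992507 ,  0.24119097]), 'ee_rot': array([-3.13966711e+00, -2.81226583e-04,  2.84762948e-01]), 'contact_force': array([-0.18892391,  0.19860367,  0.45425078]), 'wrist_torque': array([0.09818392, 0.0480011 , 0.01918743]), 'grasp_force': 0.0, 'width': 0.08484646671408327}
scene [[556.6229016113629, 0.0, 314.580226795847], [0.0, 556.6229016113629, 227.22824570184332], [0.0, 0.0, 1.0]] 0.0239459845427202 [ 1.31180194 -0.04339354  1.17135563] [-2.52947629 -0.01091406  1.44251052]
side [[452.8264976932088, 0.0, 318.91049728352414], [0.0, 452.8264976932088, 239.2151081945629], [0.0, 0.0, 1.0]] -0.048216735982494964 [0.50915204 0.8135119  0.89669924] [-2.40725254e+00 -1.59282607e-03 -3.03470306e+00]
```

View pics/scene0.png

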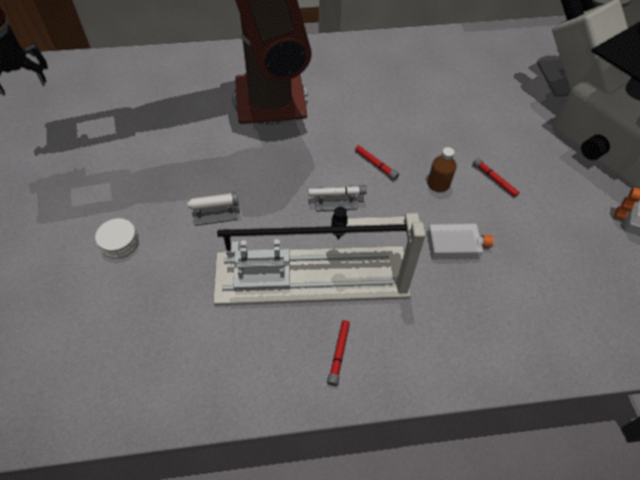

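View pics/side0.png

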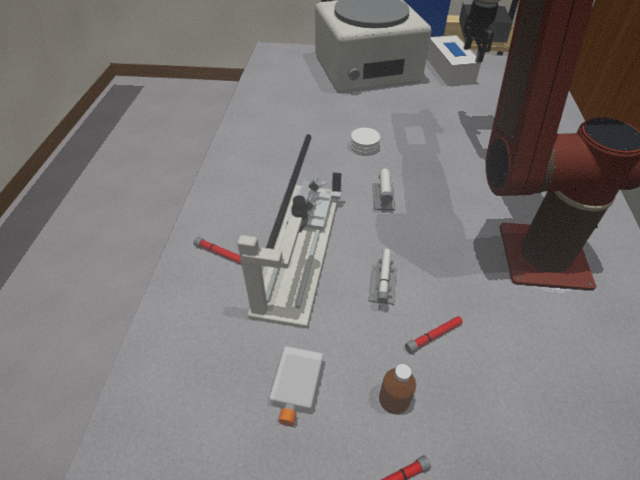

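The scene view shows the slim tube at about (338,192) with its cap to the right (+y) and the thick tube at (213,202). The stand runs from (215,275) to (410,270), with the carriage at its left (-y) end. Next I'll zoom in on both views.

```bash
cat > h.py <<'E'
import cv2, numpy as np
from scipy.spatial.transform import Rotation as R
from plant import robot
def ray(c,uv):
    p=cv2.undistortPoints(np.array([[uv]],float),c["mtx"],np.array([c["k1"],0,0,0,0.]))[0,0]
    d=R.from_euler("xyz",c["attitude"]).as_matrix()@np.array([p[0],p[1],1]); return np.array(c["eye"]),d/np.linalg.norm(d)
def plane(c,uv,z):
    e,d=ray(c,uv); return e+d*(z-e[2])/d[2]
def two(c1,u1,c2,u2):
    a,d=ray(c1,u1); b,f=ray(c2,u2)
    s=np.linalg.lstsq(np.stack([d,-f],1),b-a,rcond=None)[0]
    return (a+s[0]*d+b+s[1]*f)/2, np.linalg.norm(a+s[0]*d-b-s[1]*f)
def pix(c,P):
    M=R.from_euler("xyz",c["attitude"]).as_matrix().T
    return cv2.projectPoints(np.array([P],float),cv2.Rodrigues(M)[0],-M@np.array(c["eye"]),c["mtx"],np.array([c["k1"],0,0,0,0.]))[0].ravel()
E
python3 - <<'E'
from h import *
im=cv2.imread("pics/scene0.png")[170:310,190:430]; cv2.imwrite("pics/sc1.png",cv2.resize(im,None,fx=3.3,fy=3.3,interpolation=cv2.INTER_CUBIC))
im=cv2.imread("pics/side0.png")[130:330,235:415]; cv2.imwrite("pics/sd1.png",cv2.resize(im,None,fx=3,fy=3,interpolation=cv2.INTER_CUBIC))
E
```

```text
(no output)
```

View pics/sc1.png

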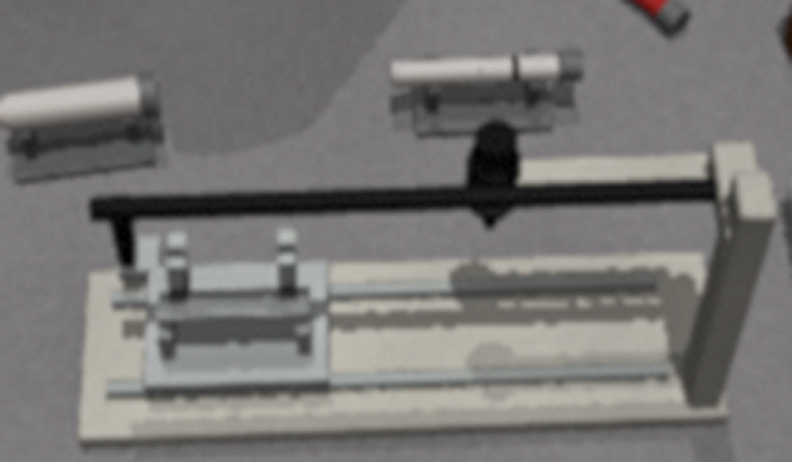

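View pics/sd1.png

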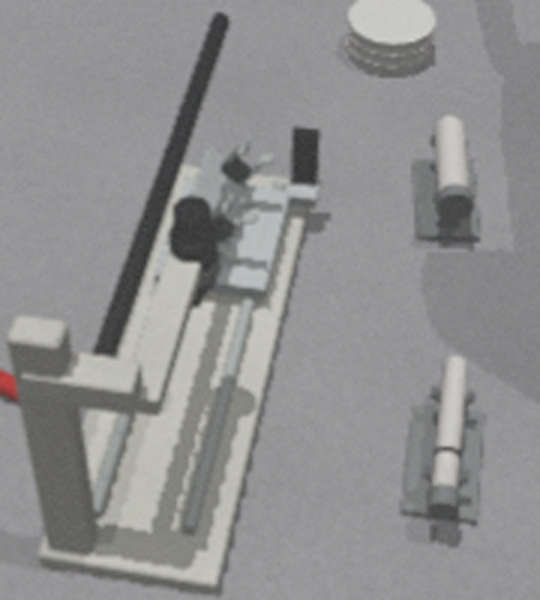

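Scene crop: the tube runs from (392,70) to (582,65) and the ring is at (516,67). The lens tip is at (489,226), and the two clips are near (175,250) and (287,250). The side crop shows the black handle top at (306,130), the ring at (448,452) and the lens at (195,230). Next I'll compute positions and check how the mover handles tilt.

```bash
python3 -m handwheel --help 2>&1 | tail -20
python3 - <<'E'
from h import *
C=robot.camera("scene");S=robot.camera("side")
sc=lambda u,v:(190+(u+.5)/3.3-.5,170+(v+.5)/3.3-.5)
sd=lambda u,v:(235+(u+.5)/3-.5,130+(v+.5)/3-.5)
np.set_printoptions(precision=4,suppress=True)
for n,a,b in [("plain end",(392,70),(455,362)),("ring",(516,67),(448,452)),("capend",(582,64),(443,505)),("lens",(489,226),None)]:
    print(n,plane(C,sc(*a),.045 if n!="lens" else .136), b and plane(S,sd(*b),.045), b and two(C,sc(*a),S,sd(*b)))
for n,p in [("base nl",(90,272)),("base fl",(80,432)),("base fr",(727,410))]: print(n,plane(C,sc(*p),.018))
for n,p in [("base S fr",(43,550)),("S nr",(220,582)),("S nl",(318,190))]: print(n,plane(S,sd(*p),.018))
for n,p in [("car nl",(150,265)),("car fl",(145,385)),("car fr",(328,382)),("car nr",(326,262))]: print(n,plane(C,sc(*p),.045))
print("handle top S",plane(S,sd(306,131),.105), "thick",plane(C,sc(75,103),.06))
for n,p in [("lampL",(92,209)),("lampR",(712,190))]: print(n,plane(C,sc(*p),.215))
E
```

```text
invalid input: not JSON, or not a number
plain end [0.413  0.0689 0.045 ] [0.4195 0.0677 0.045 ] (array([0.4184, 0.0694, 0.049 ]), np.float64(0.003992720440099448))
ring [0.4216 0.1661 0.045 ] [0.4242 0.1616 0.045 ] (array([0.4248, 0.1652, 0.0494]), np.float64(0.0005168741789977586))
capend [0.4248 0.2183 0.045 ] [0.4274 0.2122 0.045 ] (array([0.4284, 0.2167, 0.0505]), np.float64(0.0013876385548389318))
lens [0.6282 0.1088 0.136 ] None None
base nl [ 0.5552 -0.1741  0.018 ]
base fl [ 0.6876 -0.1847  0.018 ]
base fr [0.726  0.2697 0.018 ]
base S fr [0.7269 0.2676 0.018 ]
S nr [0.5895 0.2808 0.018 ]
S nl [ 0.5492 -0.1606  0.018 ]
car nl [ 0.5721 -0.1278  0.045 ]
car fl [ 0.671  -0.1358  0.045 ]
car fr [ 0.6842 -0.0093  0.045 ]
car nr [ 0.5851 -0.0006  0.045 ]
handle top S [ 0.5619 -0.1421  0.105 ] thick [ 0.4282 -0.1764  0.06  ]
lampL [ 0.6374 -0.1492  0.215 ]
lampR [0.6702 0.2425 0.215 ]
```

```bash
python3 -m handwheel '[{"x":0,"y":0,"z":0,"turn":0,"fingers":1,"tilt":0}]'; python3 -m handwheel '[]'
```

```text
validation failed for argument at $[0]...
validation failed for argument at $...
```

Measured positions:
- **Stand origin:** about (0.6205, 0.031), yaw about -0.084.
- **Seat:** about (0.612, -0.067).
- **Tube middle:** about (0.422, 0.143).
- **Lens:** about (0.628, 0.109).

The rows have no tilt. I'll go up and out and see what the arm does at the limit of its reach, since stretching may lean the tool outward.

```bash
r='{"x":70,"y":-35,"z":-26,"turn":-69,"fingers":1}'; python3 -m handwheel '[{"x":70,"y":-35,"z":-26,"turn":-69,"fingers":1},{"x":70,"y":-35,"z":-26,"turn":-69,"fingers":1},{"x":70,"y":-35,"z":-26,"turn":-69,"fingers":1},{"x":70,"y":-35,"z":-26,"turn":-69,"fingers":1},{"x":70,"y":-35,"z":-26,"turn":-69,"fingers":1},{"x":70,"y":-35,"z":-26,"turn":-69,"fingers":1},{"x":70,"y":-35,"z":-26,"turn":-69,"fingers":1},{"x":70,"y":-35,"z":-26,"turn":-69,"fingers":1},{"x":70,"y":-35,"z":-26,"turn":-69,"fingers":1},{"x":70,"y":-35,"z":-26,"turn":-69,"fingers":1}]'; python3 -c "
from plant import robot;o=robot.get_obs();print(o['q'],o['ee_rot'])"
```

```text
time: 1.2
ee_pos: [0.5244, -0.2753, 0.4006]
ee_rot: [3.141, 0.0, 1.489]
contact_force: [0.7, -0.5, -0.3]
width: 0.0853
grasp_force: 0.0
[-6.16484695e-01  8.94161852e-02  1.38158231e+00 -1.01087182e-04
  1.67036515e+00 -5.35076341e-01] [3.14144694e+00 2.03298512e-04 1.48937790e+00]
```

```bash
python3 -m handwheel '[{"x":23,"y":25,"z":0,"turn":0,"fingers":1},{"x":23,"y":25,"z":0,"turn":0,"fingers":1},{"x":23,"y":25,"z":0,"turn":0,"fingers":1},{"x":23,"y":25,"z":0,"turn":0,"fingers":1},{"x":23,"y":25,"z":0,"turn":0,"fingers":1},{"x":23,"y":25,"z":0,"turn":0,"fingers":1},{"x":23,"y":25,"z":0,"turn":0,"fingers":1},{"x":23,"y":60,"z":0,"turn":0,"fingers":1},{"x":23,"y":60,"z":0,"turn":0,"fingers":1},{"x":23,"y":60,"z":0,"turn":0,"fingers":1}]'; python3 -c "
from plant import robot;o=robot.get_obs();print(o['q'],o['ee_rot'])"
python3 -m handwheel '[{"x":0,"y":30,"z":0,"turn":0,"fingers":1},{"x":0,"y":30,"z":0,"turn":0,"fingers":1},{"x":0,"y":30,"z":0,"turn":0,"fingers":1},{"x":0,"y":30,"z":0,"turn":0,"fingers":1},{"x":0,"y":30,"z":0,"turn":0,"fingers":1}]'; python3 -c "
from plant import robot;o=robot.get_obs();print(o['q'],o['ee_rot'])"
```

```text
time: 2.2
ee_pos: [0.8779, -0.0749, 0.3892]
ee_rot: [3.118, 0.0, 1.49]
contact_force: [64.8, -7.7, 33.0]
width: 0.0857
grasp_force: 0.0
[-0.17522392  1.03427128  0.08757032  0.00232698  1.9963731  -0.09320647] [3.11812002e+00 8.84428060e-05 1.48976329e+00]
time: 2.7
ee_pos: [0.915, -0.0781, 0.335]
ee_rot: [3.074, 0.001, 1.489]
contact_force: [-0.6, -0.6, 0.8]
width: 0.0853
grasp_force: 0.0
[-0.17281752  1.09606255  0.08821134  0.0059121   1.89027158 -0.08906185] [3.07431838e+00 5.05234190e-04 1.48906871e+00]
```

It does lean outward, by 3.9° so far. I'll keep stretching and see whether the lean adds up.

```bash
python3 -m handwheel '[{"x":0,"y":30,"z":-10,"turn":0,"fingers":1},{"x":0,"y":30,"z":-10,"turn":0,"fingers":1},{"x":0,"y":30,"z":-10,"turn":0,"fingers":1},{"x":0,"y":30,"z":-10,"turn":0,"fingers":1},{"x":0,"y":30,"z":-10,"turn":0,"fingers":1},{"x":0,"y":30,"z":-10,"turn":0,"fingers":1},{"x":0,"y":30,"z":-10,"turn":0,"fingers":1},{"x":0,"y":30,"z":-10,"turn":0,"fingers":1},{"x":0,"y":30,"z":-10,"turn":0,"fingers":1},{"x":0,"y":30,"z":-10,"turn":0,"fingers":1}]'; python3 -c "
from plant import robot;o=robot.get_obs();print(o['q'],o['ee_rot'])"
python3 -m handwheel '[{"x":0,"y":-1,"z":0,"turn":0,"fingers":1},{"x":0,"y":-5,"z":0,"turn":0,"fingers":1},{"x":0,"y":-10,"z":0,"turn":0,"fingers":1},{"x":0,"y":-10,"z":0,"turn":0,"fingers":1}]'; python3 -c "
from plant import robot;o=robot.get_obs();print(o['q'],o['ee_rot'])"
```

```text
time: 3.7
ee_pos: [0.9259, -0.0783, 0.3405]
ee_rot: [3.035, 0.0, 1.489]
contact_force: [0.7, 0.2, 0.7]
width: 0.0856
grasp_force: 0.0
[-0.17233194  1.09063746  0.08905544  0.00970076  1.85552139 -0.08735783] [3.03482234e+00 3.30834171e-04 1.48902511e+00]
time: 4.1
ee_pos: [0.8254, -0.0702, 0.3299]
ee_rot: [3.034, 0.0, 1.489]
contact_force: [1.0, 0.7, 0.7]
width: 0.0855
grasp_force: 0.0
[-0.18393428  0.62127868  0.84482546  0.0104833   1.56837057 -0.10156579] [3.03396578e+00 4.68068240e-04 1.48893920e+00]
```

The lean is kept (6.1°), so one-row calls that reset the reference each time should add it faster.

```bash
python3 -m handwheel '[{"x":0,"y":4,"z":0,"turn":0,"fingers":1},{"x":0,"y":7,"z":0,"turn":0,"fingers":1},{"x":0,"y":9,"z":0,"turn":0,"fingers":1}]' >/dev/null
for i in 1 2 3 4 5 6; do python3 -m handwheel '[{"x":0,"y":20,"z":0,"turn":0,"fingers":1}]' | grep -E "ee|contact"; done
echo; for i in 1 2 3 4 5 6; do python3 -m handwheel '[{"x":0,"y":20,"z":-10,"turn":0,"fingers":1}]' | grep -E "ee|contact"; done
python3 -c "
from plant import robot;o=robot.get_obs();print(o['time'],o['q'],o['ee_rot'])"
```

```text
ee_pos: [0.9374, -0.0792, 0.3364]
ee_rot: [3.005, 0.001, 1.489]
contact_force: [41.5, -4.5, 62.5]
ee_pos: [0.9491, -0.0799, 0.3135]
ee_rot: [2.994, -0.001, 1.489]
contact_force: [1.0, -1.0, -3.4]
ee_pos: [0.9638, -0.0812, 0.3154]
ee_rot: [2.949, -0.0, 1.489]
contact_force: [-0.7, -0.1, 0.9]
ee_pos: [0.977, -0.0822, 0.3169]
ee_rot: [2.909, 0.0, 1.489]
contact_force: [0.0, 0.4, 0.8]
ee_pos: [0.9891, -0.0831, 0.3169]
ee_rot: [2.874, 0.001, 1.489]
contact_force: [-0.1, 0.4, 0.1]
ee_pos: [1.0006, -0.0839, 0.3176]
ee_rot: [2.839, 0.001, 1.489]
contact_force: [-1.4, 0.2, 0.7]

ee_pos: [1.0026, -0.084, 0.3337]
ee_rot: [2.816, -0.0, 1.489]
contact_force: [0.7, -0.0, -1.2]
ee_pos: [1.0048, -0.0841, 0.3632]
ee_rot: [2.778, 0.001, 1.489]
contact_force: [0.4, 0.5, 0.4]
ee_pos: [1.0062, -0.0841, 0.3908]
ee_rot: [2.742, 0.001, 1.489]
contact_force: [-0.2, -0.3, 0.5]
ee_pos: [1.0068, -0.0841, 0.4151]
ee_rot: [2.71, 0.001, 1.489]
contact_force: [0.5, -0.4, 0.1]
ee_pos: [1.0067, -0.084, 0.4387]
ee_rot: [2.679, 0.001, 1.489]
contact_force: [-0.2, 0.3, 0.5]
ee_pos: [1.0059, -0.0839, 0.462]
ee_rot: [2.649, 0.001, 1.489]
contact_force: [0.0, -0.5, 0.6]
5.6 [-0.17488539  0.99370761  0.08827313  0.04274492  1.56900079 -0.08259955] [2.64927417e+00 1.27472782e-03 1.48881603e+00]
```

```bash
for i in 1 2 3 4 5 6 7; do python3 -m handwheel '[{"x":0,"y":20,"z":0,"turn":0,"fingers":1}]' | grep -E "ee|contact"; done
python3 -c "
from plant import robot;o=robot.get_obs();print(o['time'],o['q'],o['ee_rot'])"
```

```text
ee_pos: [1.0148, -0.0845, 0.4717]
ee_rot: [2.611, 0.002, 1.489]
contact_force: [-0.3, 0.7, 0.4]
ee_pos: [1.024, -0.0852, 0.4752]
ee_rot: [2.58, 0.001, 1.489]
contact_force: [0.5, 0.6, -0.0]
ee_pos: [1.032, -0.0859, 0.4822]
ee_rot: [2.548, 0.001, 1.489]
contact_force: [0.1, -0.0, -0.9]
ee_pos: [1.0391, -0.0864, 0.4919]
ee_rot: [2.515, 0.001, 1.489]
contact_force: [-0.0, -0.1, -0.4]
ee_pos: [1.0454, -0.0869, 0.5029]
ee_rot: [2.481, 0.001, 1.489]
contact_force: [-0.1, 1.2, -0.1]
ee_pos: [1.0509, -0.0873, 0.5152]
ee_rot: [2.448, 0.001, 1.489]
contact_force: [0.5, 0.4, 0.6]
ee_pos: [1.0554, -0.0876, 0.5286]
ee_rot: [2.415, 0.001, 1.489]
contact_force: [0.5, -0.0, 1.1]
6.3 [-0.17578335  0.96583194  0.08901654  0.0625372   1.36230886 -0.08390859] [2.41465173e+00 1.34281743e-03 1.48865455e+00]
```

The lean is 41.6°, which is good. I'll fit a small planar arm model from the samples to check reach at the cradle with this lean.

```bash
cat > kin.py <<'E'
import numpy as np
from scipy.optimize import fsolve
S=[(.2212,1.5276,1.3947,.17551,-.59925,.24119),(.08942,1.38158,1.67037,.5244,-.2753,.4006),(1.0961,.0882,1.8903,.915,-.0781,.335),(1.09064,.08906,1.85552,.9259,-.0783,.3405),
(.62128,.84483,1.56837,.8254,-.0702,.3299),(.99371,.08827,1.569,1.0059,-.0839,.462),(.96583,.08902,1.36231,1.0554,-.0876,.5286)]
A=[];b=[]
for a,c,d,x,y,z in S:
    u=a+c;w=u+d
    A+= [[1,0,np.sin(a),np.sin(u),np.cos(u),np.sin(w)],[0,1,np.cos(a),np.cos(u),-np.sin(u),np.cos(w)]]; b+=[np.hypot(x,y),z]
p,res,*_=np.linalg.lstsq(np.array(A),np.array(b),rcond=None)
def fk(q):
    u=q[0]+q[1];w=u+q[2]
    return p[0]+p[2]*np.sin(q[0])+p[3]*np.sin(u)+p[4]*np.cos(u)+p[5]*np.sin(w), p[1]+p[2]*np.cos(q[0])+p[3]*np.cos(u)-p[4]*np.sin(u)+p[5]*np.cos(w), w
def ik(r,z,lean): return fsolve(lambda q:np.array(fk(q))-[r,z,np.pi-lean],[0.,1.9,1.2],full_output=True)
if __name__=="__main__":
    print(p,res)
    for n,P in dict(grasp=(.429,.1425,.039),pre15=(.329,.151,.151),pre8=(.376,.147,.099),lift=(.43,.143,.25),seat=(.617,-.067,.094)).items():
        s=ik(np.hypot(P[0],P[1]),P[2],.727*np.cos(np.arctan2(P[1],P[0])+.084)); print(n,s[0],s[2])
E
python3 kin.py
```

```text
[0.00598228 0.31270349 0.41007016 0.54688155 0.05125704 0.32426971] [4.68575349e-07]
grasp [-0.29276497  2.61775543  0.1483292 ] 1
pre15 [-1.20615512  2.76823411  0.94655516] 1
pre8 [-0.78746123  2.72798008  0.54857789] 1
lift [-0.80325221  2.45055579  0.82611673] 1
seat [0.02131504 2.23616519 0.1573247 ] 1
```

Run:
```python
from kin import *
np.set_printoptions(precision=2,suppress=True)
T=np.array([.423,.143,.045]);Se=np.array([.612,-.067,.1])
for L in (.45,.52,.6):
    z=np.array([np.sin(L)*.9966,-np.sin(L)*.082,-np.cos(L)])
    for n,P in [("grasp",T),("pre6",T-.06*z),("pre10",T-.1*z),("lift10",T+[0,0,.1]),("lift10b",T+[.1,0,.1]),("seat",Se),("seat+5",Se-.05*z)]:
        P=P+.003*z; s=ik(np.hypot(P[0],P[1]),P[2],L*np.cos(np.arctan2(P[1],P[0])+.084)); print(L,n,s[0],s[2])
for r in (.45,.4,.35,.3):
    for zz in (.3,.4,.5): s=ik(r,zz,.727); print(r,zz,s[0],s[2])
```

```text
0.45 grasp [-0.22  2.45  0.5 ] 1
0.45 pre6 [-0.45  2.48  0.7 ] 1
0.45 pre10 [-0.59  2.48  0.84] 1
0.45 lift10 [-0.46  2.39  0.8 ] 1
0.45 lift10b [-0.17  2.18  0.71] 1
0.45 seat [0.08 2.05 0.56] 1
0.45 seat+5 [-0.05  2.08  0.66] 1
0.52 grasp [-0.26  2.5   0.43] 1
0.52 pre6 [-0.51  2.54  0.64] 1
0.52 pre10 [-0.67  2.55  0.79] 1
0.52 lift10 [-0.51  2.44  0.74] 1
0.52 lift10b [-0.21  2.23  0.63] 1
0.52 seat [0.05 2.1  0.47] 1
0.52 seat+5 [-0.09  2.14  0.57] 1
0.6 grasp [-0.29  2.55  0.33] 1
0.6 pre6 [-0.58  2.61  0.58] 1
0.6 pre10 [-0.77  2.63  0.75] 1
0.6 lift10 [-0.57  2.5   0.66] 1
0.6 lift10b [-0.25  2.29  0.54] 1
0.6 seat [0.03 2.16 0.36] 1
0.6 seat+5 [-0.13  2.21  0.46] 1
0.45 0.3 [-0.9   2.42  0.89] 1
0.45 0.4 [-0.88  2.23  1.06] 1
0.45 0.5 [-0.82  2.02  1.21] 1
0.4 0.3 [-1.12  2.5   1.03] 1
0.4 0.4 [-1.05  2.3   1.17] 1
0.4 0.5 [-0.96  2.07  1.3 ] 1
0.35 0.3 [-1.36  2.57  1.2 ] 1
0.35 0.4 [-1.23  2.35  1.29] 1
0.35 0.5 [-1.1   2.12  1.39] 1
0.3 0.3 [-1.63  2.63  1.41] 1
0.3 0.4 [-1.4   2.39  1.43] 1
0.3 0.5 [-1.23  2.15  1.5 ] 1
```

```bash
python3 -m handwheel '[{"x":0,"y":-2,"z":-1,"turn":0,"fingers":1},{"x":0,"y":-52,"z":-29,"turn":0,"fingers":1},{"x":0,"y":-52,"z":-29,"turn":0,"fingers":1},{"x":0,"y":-52,"z":-29,"turn":0,"fingers":1},{"x":0,"y":-52,"z":-29,"turn":0,"fingers":1},{"x":0,"y":-52,"z":-29,"turn":0,"fingers":1},{"x":0,"y":-52,"z":-29,"turn":0,"fingers":1},{"x":0,"y":-52,"z":-29,"turn":0,"fingers":1},{"x":0,"y":-52,"z":-29,"turn":0,"fingers":1},{"x":0,"y":-52,"z":-29,"turn":0,"fingers":1}]'; python3 -c "
from plant import robot;o=robot.get_obs();print(o['q'])"
```

```text
time: 7.3
ee_pos: [0.6411, -0.0537, 0.4384]
ee_rot: [2.414, 0.002, 1.489]
contact_force: [-0.4, -0.0, 1.1]
width: 0.0856
grasp_force: 0.0
[-0.26753824 -0.31697404  1.83338876  0.15386142  0.91218195 -0.23502261]
```

```bash
python3 -m handwheel '[{"x":0,"y":-5,"z":-2,"turn":0,"fingers":1},{"x":0,"y":-9,"z":-5,"turn":0,"fingers":1},{"x":0,"y":-12,"z":-7,"turn":0,"fingers":1},{"x":0,"y":-14,"z":-9,"turn":0,"fingers":1}]' | grep -E "ee|contact"
for i in 1 2 3 4 5; do python3 -m handwheel '[{"x":0,"y":-3.7,"z":-3.3,"turn":0,"fingers":1}]' | grep -E "ee|contact"; done; python3 -c "
from plant import robot;o=robot.get_obs();print(o['time'],o['q'])"
```

```text
ee_pos: [0.477, -0.0399, 0.4121]
ee_rot: [2.416, 0.002, 1.489]
contact_force: [-0.0, 0.6, -0.1]
ee_pos: [0.4396, -0.0367, 0.414]
ee_rot: [2.428, 0.001, 1.49]
contact_force: [-88.1, 7.7, 32.0]
ee_pos: [0.4289, -0.0368, 0.4174]
ee_rot: [2.466, -0.002, 1.488]
contact_force: [-0.5, -0.5, -0.4]
ee_pos: [0.4185, -0.0362, 0.4322]
ee_rot: [2.49, 0.001, 1.488]
contact_force: [0.1, -0.2, 0.8]
ee_pos: [0.406, -0.0353, 0.4463]
ee_rot: [2.519, 0.001, 1.489]
contact_force: [1.1, -1.2, -0.1]
ee_pos: [0.392, -0.0344, 0.4622]
ee_rot: [2.55, 0.001, 1.489]
contact_force: [0.5, 0.1, 0.5]
8.2 [-0.46836403 -0.91297629  2.07920298  0.2135223   1.42177639 -0.35850902]
```

```bash
for i in 1 2; do python3 -m handwheel '[{"x":0,"y":-4,"z":-3,"turn":0,"fingers":1}]' | grep -E "ee|contact"; done; python3 -m handwheel '[{"x":0,"y":4,"z":2,"turn":0,"fingers":1},{"x":0,"y":6,"z":4,"turn":0,"fingers":1}]'
python3 - <<'E'
from h import *
o=robot.get_obs();print(o['time'],o['q'])
M=R.from_euler("xyz",o["ee_rot"]).as_matrix(); zt=M[:,2]
T=np.array([.423,.143,.045])
for b in (.12,.003): print("lean",np.arccos(-zt[2]),"d cm",100*M.T@(T+(.003-(b if b>.01 else 0))*zt-o["ee_pos"]), (T+(.003-(b if b>.01 else 0))*zt))
E
```

```text
ee_pos: [0.3772, -0.0336, 0.477]
ee_rot: [2.581, 0.001, 1.489]
contact_force: [-0.1, 0.6, -0.6]
ee_pos: [0.3608, -0.0329, 0.4933]
ee_rot: [2.612, 0.0, 1.49]
contact_force: [0.9, -0.5, -0.2]
time: 8.6
ee_pos: [0.4347, -0.0393, 0.4928]
ee_rot: [2.603, 0.003, 1.488]
contact_force: [-0.5, -0.5, -0.4]
width: 0.0851
grasp_force: 0.0
8.6 [-0.3866431  -0.71756218  1.91929237  0.15375251  1.42244944 -0.2873558 ]
lean 0.5390042350862068 d cm [ 18.19569826 -25.2485641   25.31827973] [0.36317365 0.14822356 0.14541177]
lean 0.5390042350862068 d cm [ 18.19569826 -25.2485641   37.31827973] [0.42453401 0.14286606 0.04242534]
```

```bash
python3 -m handwheel '[{"x":18,"y":-25,"z":29,"turn":0,"fingers":1},{"x":18,"y":-25,"z":29,"turn":0,"fingers":1},{"x":18,"y":-25,"z":29,"turn":0,"fingers":1},{"x":18,"y":-25,"z":29,"turn":0,"fingers":1},{"x":18,"y":-25,"z":29,"turn":0,"fingers":1},{"x":18,"y":-25,"z":29,"turn":0,"fingers":1},{"x":18,"y":-25,"z":29,"turn":0,"fingers":1},{"x":18,"y":-25,"z":29,"turn":0,"fingers":1},{"x":18,"y":-25,"z":29,"turn":0,"fingers":1},{"x":18,"y":-25,"z":29,"turn":0,"fingers":1}]'
python3 - <<'E'
from h import *
W=robot.camera("wrist"); cv2.imwrite("pics/w1.png",W["color"][:,:,::-1]); np.save("w1.npy",W,allow_pickle=True)
print(robot.get_obs()["q"]); print(pix(W,[.4234,.143,.045]),pix(W,[.4249,.165,.045]))
E
```

```text
time: 9.6
ee_pos: [0.3756, 0.147, 0.108]
ee_rot: [2.618, 0.002, 1.493]
contact_force: [-0.4, -0.5, 0.4]
width: 0.0856
grasp_force: 0.0
[ 0.34029982 -0.57864734  2.55837241 -0.32389801  0.6998605   0.61810804]
[334.98188291 266.32497669] [335.28878843 226.46367824]
```

View pics/w1.png

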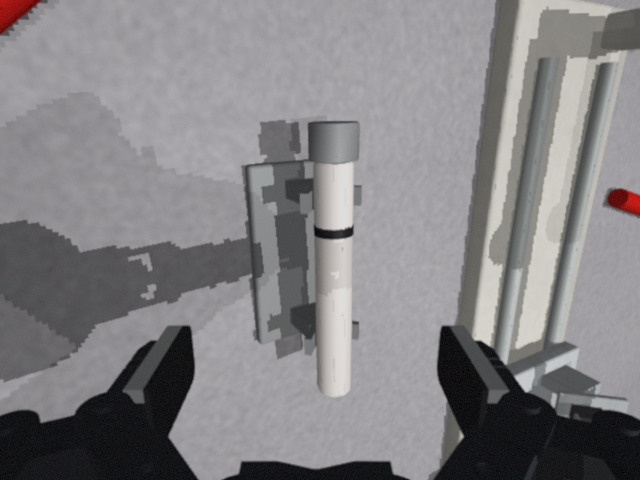

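The wrist view shows the tube running from (334,392) to the cap at (334,125), with the ring at (334,232), lying neatly between the fingers at (190,350) and (445,350).

Run:
```python
from h import *
W=np.load("w1.npy",allow_pickle=True).item(); o=robot.get_obs()
M=R.from_euler("xyz",o["ee_rot"]).as_matrix(); zt=M[:,2]
for uv in [(334,230),(334.5,160),(334,388)]: print(plane(W,uv,.045))
r=plane(W,(334,230),.045); b=plane(W,(334,388),.045); d=(r-b)/np.linalg.norm(r-b); T=r-.022*d
print("T",T,"yaw off deg",np.degrees(np.arctan2(d@M[:,1],d@M[:,0])),"d cm",100*M.T@(T+.003*zt-o["ee_pos"]),100*M.T@(T-o["ee_pos"]))
```

```text
[0.42400756 0.16327379 0.045     ]
[0.4264358  0.19884774 0.045     ]
[0.4181087  0.06660413 0.045     ]
T [0.42266759 0.14131464 0.045     ] yaw off deg -0.8332932158484708 d cm [-0.1898015   0.62777587  8.26676016] [-0.1898015   0.62777587  7.96676016]
```

```bash
python3 -m handwheel '[{"x":-0.2,"y":0.6,"z":2,"turn":0,"fingers":1},{"x":-0.2,"y":0.6,"z":5,"turn":0,"fingers":1},{"x":-0.2,"y":0.6,"z":7.3,"turn":0,"fingers":1},{"x":-0.2,"y":0.6,"z":8.2,"turn":0,"fingers":1},{"x":-0.2,"y":0.6,"z":8.2,"turn":0,"fingers":0.2},{"x":-0.2,"y":0.6,"z":8.2,"turn":0,"fingers":-0.2}]'
```

```text
time: 10.25
ee_pos: [0.4266, 0.1403, 0.046]
ee_rot: [2.609, -0.001, 1.488]
contact_force: [-0.8, 0.2, 0.1]
width: 0.0588
grasp_force: 0.0
```

```bash
python3 -m handwheel '[{"x":0,"y":0,"z":0,"turn":0,"fingers":-1},{"x":0,"y":0,"z":0,"turn":0,"fingers":-1},{"x":0,"y":0,"z":0,"turn":0,"fingers":-1},{"x":0,"y":0,"z":0,"turn":0,"fingers":-1}]'
```

```text
time: 10.65
ee_pos: [0.425, 0.1408, 0.0448]
ee_rot: [2.611, -0.001, 1.49]
contact_force: [-7.2, -1.0, 11.8]
width: 0.0182
grasp_force: 58.2
```

```bash
python3 -m handwheel '[{"x":0,"y":1,"z":-1.7,"turn":0,"fingers":-1},{"x":0,"y":3,"z":-5,"turn":0,"fingers":-1},{"x":0,"y":5,"z":-8.6,"turn":0,"fingers":-1},{"x":0,"y":7.5,"z":-13,"turn":0,"fingers":-1},{"x":0,"y":7.5,"z":-13,"turn":0,"fingers":-1}]'
python3 - <<'E'
from h import *
o=robot.get_obs(); M=R.from_euler("xyz",o["ee_rot"]).as_matrix(); print(M.round(3))
C=robot.camera("scene");S=robot.camera("side");W=robot.camera("wrist")
a=C["color"][170:310,190:430]; b=S["color"][130:330,235:415]
cv2.imwrite("pics/w2.png",W["color"][:,:,::-1]); np.save("w2.npy",W,allow_pickle=True)
st=np.array([.612,-.067,.1]); a40=np.radians(40); ex=np.array([.9965,-.084,0]); zs=np.array([0,0,np.cos(a40)])-ex*np.sin(a40)
for h in (.06,.03,0): print(h,100*M.T@(st+h*zs-o["ee_pos"]))
E
```

```text
time: 11.15
ee_pos: [0.4279, 0.1422, 0.2036]
ee_rot: [2.598, -0.006, 1.491]
contact_force: [0.8, -0.5, 0.2]
width: 0.0176
grasp_force: 59.4
[[ 0.08   0.853  0.516]
 [ 0.997 -0.071 -0.036]
 [ 0.006  0.517 -0.856]]
0.06 [-19.39974276  10.90370919  13.2008559 ]
0.03 [-19.42094922  11.36606018  16.16498067]
0 [-19.44215567  11.82841117  19.12910544]
```

View pics/w2.png

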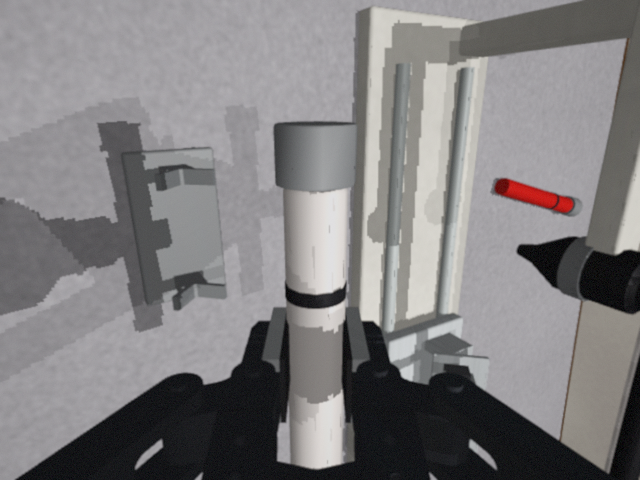

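The wrist view shows the tube held squarely between the pads, with the ring at (316,297) and the cap at (315,150). The cradle is empty. Next I'll move to 6 cm out from the clips.

```bash
python3 -m handwheel '[{"x":-4,"y":0,"z":0,"turn":0,"fingers":-1},{"x":-9,"y":0,"z":0,"turn":0,"fingers":-1},{"x":-14,"y":1,"z":2,"turn":0,"fingers":-1},{"x":-17,"y":4,"z":5,"turn":0,"fingers":-1},{"x":-19.2,"y":7,"z":8,"turn":0,"fingers":-1},{"x":-19.2,"y":9.5,"z":11,"turn":0,"fingers":-1},{"x":-19.2,"y":10.5,"z":12.7,"turn":0,"fingers":-1},{"x":-19.2,"y":10.5,"z":12.7,"turn":0,"fingers":-1},{"x":-19.2,"y":10.5,"z":12.7,"turn":0,"fingers":-1}]'
python3 - <<'E'
from h import *
for n in ("wrist","side","scene"):
    W=robot.camera(n); np.save(n+"3.npy",W,allow_pickle=True); cv2.imwrite(f"pics/{n}3.png",W["color"][:,:,::-1])
a=cv2.imread("pics/wrist3.png"); b=cv2.resize(cv2.imread("pics/side3.png")[150:260,260:380],(480,440),interpolation=cv2.INTER_CUBIC)
cv2.imwrite("pics/c3.png",cv2.resize(a,(533,400)))
E
```

```text
time: 12.2
ee_pos: [0.5603, -0.0624, 0.134]
ee_rot: [2.619, -0.002, 1.49]
contact_force: [1.0, -0.5, 0.3]
width: 0.0179
grasp_force: 59.3
```

View pics/wrist3.png

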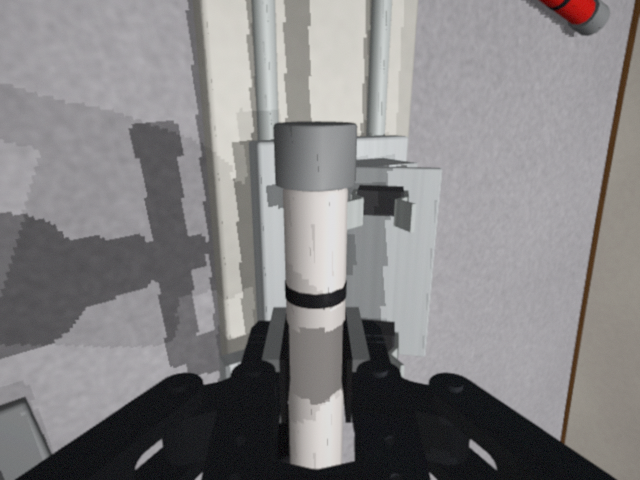

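The wrist view shows the tube at u≈316. The near-lens clip's leaves are at (357,213) and (404,213), so the mouth centre is about (381,213).

Run:
```python
from h import *
W=np.load("wrist3.npy",allow_pickle=True).item(); S=np.load("side3.npy",allow_pickle=True).item(); C=np.load("scene3.npy",allow_pickle=True).item()
o=robot.get_obs(); p=o["ee_pos"]; M=R.from_euler("xyz",o["ee_rot"]).as_matrix(); print(p,o["ee_rot"],M.round(3).tolist())
ey=np.array([.084,.9965,0]); ex=np.array([.9965,-.084,0]); a=np.radians(40); zs=np.array([0,0,np.cos(a)])-ex*np.sin(a)
st=np.array([.612,-.067,.1]); mouth=st+.038*ey+.017*zs
print("pred mouth",mouth,pix(W,mouth)); 
m=plane(W,(381,213),mouth[2]); print("seen",m, "seat est",m-.038*ey-.017*zs, "diff",(m-mouth)@ex,(m-mouth)@ey)
# tube axis in tool frame: ring/cap from wrist
for n,uv in [("ring",(316,296)),("cap base",(316,190))]:
    e,d=ray(W,uv); q=M.T@(e-p); g=M.T@d
    for z in (-.012,-.002): # surface facing camera
        t=(z-q[2])/g[2]; print(n,z,(q+t*g)*1000)
e,d1=ray(W,(286,295)); _,d2=ray(W,(347,295)); half=np.arccos(d1@d2)/2; print("dist of axis from cam at ring",.010/np.sin(half), "cam in tool mm",(M.T@(e-p))*1000)
```

```text
[ 0.56160034 -0.06266885  0.13723959] [ 2.61267585e+00 -1.94127829e-04  1.49039586e+00] [[0.08, 0.861, 0.503], [0.997, -0.069, -0.04], [0.0, 0.505, -0.863]]
pred mouth [ 0.60430286 -0.0282151   0.11302276] [376.65418084 215.52483897]
seen [ 0.60658236 -0.02759251  0.11302276] seat est [ 0.6142795  -0.06637741  0.1       ] diff 0.002219227367487507 0.0008118920701045717
ring -0.012 [ 25.64763476  -2.76149845 -12.        ]
ring -0.002 [21.03210543 -2.81623698 -2.        ]
cap base -0.012 [ 58.21867986  -2.74446927 -12.        ]
cap base -0.002 [56.37439865 -2.79775891 -2.        ]
dist of axis from cam at ring 0.1395796728167612 cam in tool mm [  79.89489372   -2.11814527 -129.53204253]
```

```bash
cat > go.py <<'E'
from h import *
import sys
o=robot.get_obs(); p=o["ee_pos"]; M=R.from_euler("xyz",o["ee_rot"]).as_matrix()
ey=np.array([.084,.9965,0]); ex=np.array([.9965,-.084,0]); a=np.radians(40); zs=np.array([0,0,np.cos(a)])-ex*np.sin(a); xs=np.cross(ey,zs)
st=np.array([float(sys.argv[1]),-.0665,.1])
t=p-.002*M[:,2]-st; print("tube in seat mm x,y,z",t@xs*1000,t@ey*1000,t@zs*1000, "rot",o["ee_rot"],"F",o["contact_force"],"F seat",o["contact_force"]@xs,o["contact_force"]@zs)
print("unit zs, xs in tool",M.T@zs,M.T@xs)
for h in (.03,.02,.015,.01,0,-.003): print(h,(100*M.T@(st+h*zs+.002*M[:,2]-p)).round(2))
E
python3 go.py .6145
```

```text
tube in seat mm x,y,z -16.352527123305492 -0.6298987059026686 64.58972394321482 rot [ 2.61267585e+00 -1.94127829e-04  1.49039586e+00] F [0.35619364 0.02755036 0.17658603] F seat 0.38364740172832007 -0.0913952024675224
unit zs, xs in tool [ 0.00252437 -0.1684239  -0.98572573] [-0.00270641  0.98575775 -0.1684363 ]
0.03 [0.05 2.19 3.13]
0.02 [0.05 2.36 4.12]
0.015 [0.05 2.45 4.61]
0.01 [0.04 2.53 5.11]
0 [0.04 2.7  6.09]
-0.003 [0.04 2.75 6.39]
```

```bash
python3 -m handwheel '[{"x":0,"y":2,"z":2,"turn":0,"fingers":-1},{"x":0,"y":2.3,"z":3.4,"turn":0,"fingers":-1},{"x":0,"y":2.35,"z":4,"turn":0,"fingers":-1},{"x":0,"y":2.35,"z":4,"turn":0,"fingers":-1},{"x":0,"y":2.35,"z":4,"turn":0,"fingers":-1}]'; python3 go.py .6145
python3 - <<'E'
from h import *
S=robot.camera("side");W=robot.camera("wrist");C=robot.camera("scene")
w=cv2.resize(W["color"][150:300,240:440],(600,450),interpolation=cv2.INTER_CUBIC)
cv2.imwrite("pics/w4.png",w[:,:,::-1])
cv2.imwrite("pics/full4.png",W["color"][:,:,::-1])
E
```

```text
time: 12.85
ee_pos: [0.6022, -0.0662, 0.1148]
ee_rot: [2.613, -0.0, 1.49]
contact_force: [-0.3, -0.9, -1.1]
width: 0.018
grasp_force: 59.3
tube in seat mm x,y,z 0.39784010560506067 -0.7175765786783497 21.181509437925435 rot [ 2.61278895e+00 -2.98028595e-04  1.49010525e+00] F [-0.25232803 -0.90136984 -1.09431827] F seat -0.8380790809291097 -0.7253394814083419
unit zs, xs in tool [ 0.00241716 -0.16853606 -0.98570683] [-0.002417    0.98573948 -0.16854757]
0.03 [ 0.07 -0.19 -0.86]
0.02 [ 0.07 -0.02  0.12]
0.015 [0.07 0.07 0.62]
0.01 [0.07 0.15 1.11]
0 [0.07 0.32 2.09]
-0.003 [0.07 0.37 2.39]
```

View pics/w4.png

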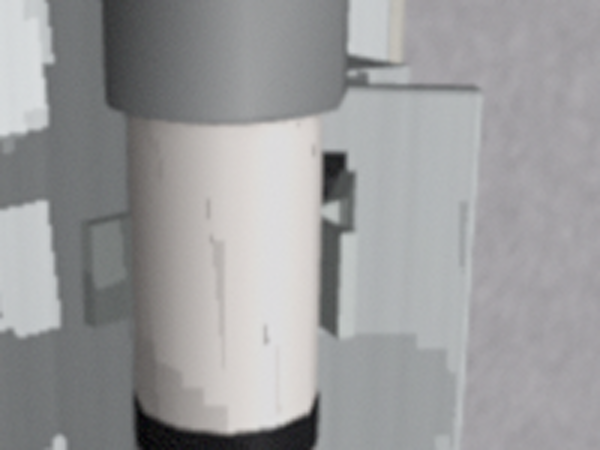

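The crop shows the tube centred (u≈225) between the clip's leaves, whose outer edges are at 85 and 355 (mid 220). The cap is clear of the clip, and there is no contact force. Next I'll push along the seat's -z.

```bash
python3 -m handwheel '[{"x":0.05,"y":0.08,"z":0.5,"turn":0,"fingers":-1},{"x":0.05,"y":0.15,"z":1.0,"turn":0,"fingers":-1},{"x":0.05,"y":0.22,"z":1.4,"turn":0,"fingers":-1}]'; python3 go.py .6145 | head -1;  python3 -m handwheel '[{"x":0,"y":0.03,"z":0.3,"turn":0,"fingers":-1},{"x":0,"y":0.08,"z":0.6,"turn":0,"fingers":-1},{"x":0,"y":0.08,"z":0.6,"turn":0,"fingers":-1}]'; python3 go.py .6145
```

```text
time: 13.3
ee_pos: [0.6113, -0.0665, 0.1029]
ee_rot: [2.614, -0.001, 1.49]
contact_force: [-2.0, 0.9, 0.1]
width: 0.0175
grasp_force: 59.5
tube in seat mm x,y,z -0.2329131302281855 -0.3153858292713044 6.197649580092871 rot [ 2.61395596e+00 -5.60665517e-04  1.48986859e+00] F [-2.0311949   0.87484828  0.11049585] F seat -1.5358039051262136 1.4329386509103053
time: 13.6
ee_pos: [0.6146, -0.0667, 0.0987]
ee_rot: [2.615, -0.001, 1.491]
contact_force: [-18.7, 2.4, 15.6]
width: 0.018
grasp_force: 61.8
tube in seat mm x,y,z -0.3769357506514585 -0.20933044390511796 0.91499902961546 rot [ 2.61534867e+00 -6.65435045e-04  1.49070401e+00] F [-18.71986299   2.41585723  15.5600386 ] F seat -4.443028449903208 24.040904129961657
unit zs, xs in tool [ 0.0030835  -0.17105801 -0.98527044] [-0.00263951  0.98530393 -0.17107208]
0.03 [ 0.03 -0.46 -2.87]
0.02 [ 0.03 -0.29 -1.89]
0.015 [ 0.03 -0.2  -1.39]
0.01 [ 0.02 -0.12 -0.9 ]
0 [0.02 0.05 0.08]
-0.003 [0.02 0.1  0.38]
```

```bash
python3 -m handwheel '[{"x":0,"y":0.02,"z":0.1,"turn":0,"fingers":-1},{"x":0,"y":0.02,"z":0.1,"turn":0,"fingers":-1}]' >/dev/null; python3 go.py .6145 | head -1
python3 - <<'E'
from h import *
a=robot.camera("side")["color"][150:270,250:370]; b=robot.camera("wrist")["color"][150:300,240:440]
cv2.imwrite("pics/m5.png",np.hstack([cv2.resize(a,(400,400),interpolation=cv2.INTER_CUBIC),cv2.resize(b,(400,400),interpolation=cv2.INTER_CUBIC)])[:,:,::-1])
E
```

```text
tube in seat mm x,y,z -0.29201917304292374 -0.17954898048121398 0.7357739034711226 rot [ 2.61584248e+00 -5.98067781e-04  1.49118756e+00] F [-32.67183634   1.64085147  27.00837034] F seat -7.684234795197452 41.70575631800914
```

View pics/m5.png

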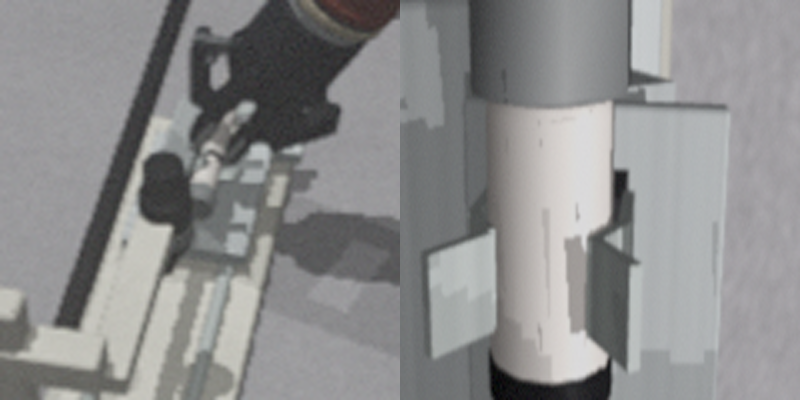

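The push is now stiff (18 N per mm), so the tube is on the hard floor. In the wrist half of the picture the leaves wrap the tube on both sides. I'll ease off, open and retreat.

```bash
python3 -m handwheel '[{"x":0,"y":-0.03,"z":-0.2,"turn":0,"fingers":-1},{"x":0,"y":-0.03,"z":-0.2,"turn":0,"fingers":-0.3},{"x":0,"y":-0.03,"z":-0.2,"turn":0,"fingers":0},{"x":0,"y":-0.03,"z":-0.2,"turn":0,"fingers":0},{"x":0,"y":-0.03,"z":-0.2,"turn":0,"fingers":0},{"x":0,"y":-0.03,"z":-0.2,"turn":0,"fingers":0}]'; python3 -m handwheel '[{"x":0,"y":0,"z":-1,"turn":0,"fingers":0},{"x":0,"y":0,"z":-4,"turn":0,"fingers":0},{"x":0,"y":0,"z":-8,"turn":0,"fingers":0},{"x":0,"y":0,"z":-9,"turn":0,"fingers":0},{"x":0,"y":0,"z":-9,"turn":0,"fingers":0}]'
python3 - <<'E'
from h import *
for n in ("wrist","side","scene"):
    W=robot.camera(n); np.save(n+"6.npy",W,allow_pickle=True); cv2.imwrite(f"pics/{n}6.png",W["color"][:,:,::-1])
o=robot.get_obs();print(o["q"],o["ee_pos"],o["ee_rot"])
E
```

```text
time: 14.5
ee_pos: [0.6151, -0.067, 0.0995]
ee_rot: [2.613, -0.0, 1.49]
contact_force: [-0.1, -0.7, 0.4]
width: 0.0432
grasp_force: 0.0
time: 15.0
ee_pos: [0.5705, -0.0637, 0.1801]
ee_rot: [2.608, 0.001, 1.49]
contact_force: [-0.3, 0.7, -0.2]
width: 0.0426
grasp_force: 0.0
[-0.31533909 -0.20189351  2.16805954  0.19039232  0.66909878 -0.35312911] [ 0.56920374 -0.0631423   0.1759898 ] [ 2.61433019e+00 -6.72404512e-04  1.48976155e+00]
```

View pics/wrist6.png

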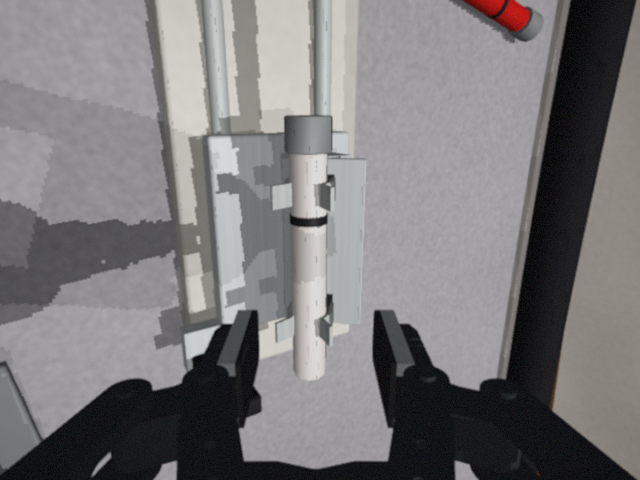

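The wrist view shows the tube straight in both clips, with the ring at (309,221) and the cap past the upper clip. Next I'll close the fingers and go to the -y side of the handle.

```bash
python3 -m handwheel '[{"x":-4,"y":0,"z":0,"turn":0,"fingers":-1},{"x":-9,"y":0,"z":0,"turn":0,"fingers":-1},{"x":-12.4,"y":-1,"z":1,"turn":0,"fingers":-1},{"x":-12.4,"y":-3,"z":4,"turn":0,"fingers":-1},{"x":-12.4,"y":-4.4,"z":7,"turn":0,"fingers":-1},{"x":-12.4,"y":-4.4,"z":7.6,"turn":0,"fingers":-1},{"x":-12.4,"y":-4.4,"z":7.6,"turn":0,"fingers":-1}]'
python3 - <<'E'
from h import *
C=np.load("scene6.npy",allow_pickle=True).item(); S=np.load("side6.npy",allow_pickle=True).item()
ey=np.array([.084,.9965,0]);ex=np.array([.9965,-.084,0])
C2=robot.camera("scene"); S2=robot.camera("side")
# ring: dark pixels close to predicted ring
P=np.array([.6145,-.0665,.1])+.022*ey
for n,c in (("scene",C2),("side",S2)):
    u=pix(c,P); g=cv2.cvtColor(c["color"],cv2.COLOR_RGB2GRAY); x0,y0=int(u[0])-9,int(u[1])-7
    print(n,u); print(g[y0:y0+15,x0:x0+19])
L=np.array([.6282,.1088,.136]); u=pix(S2,L); print("lens",pix(C2,L),u)
E
```

```text
time: 15.85
ee_pos: [0.559, -0.186, 0.0868]
ee_rot: [2.617, -0.003, 1.49]
contact_force: [0.8, 0.5, 1.2]
width: 0.0002
grasp_force: 0.0
scene [270.01727222 249.37900531]
[[128 130 130 130 129 130 129 129 129 130 129 129 140 163 180 185 184 178
  160]
 [131 133 133 133 134 132 133 133 127 121 121 127 133 146 156 161 162 157
  147]
 [145 146 151 151 151 153 153 147 124 100 106 133 140 127 119 118 119 124
  138]
 [171 172 175 177 179 180 180 170 126  79  99 149 159 124  93  87  90 110
  146]
 [192 193 196 195 196 198 197 183 132  74 102 163 178 144 116 112 115 128
  158]
 [203 203 202 203 203 203 204 190 135  79 112 176 193 172 159 156 158 158
  163]
 [202 202 203 201 204 203 201 187 136  83 119 180 199 188 181 182 181 172
  164]
 [181 187 191 193 190 189 182 164 120  71 108 168 184 174 164 165 163 153
  142]
 [137 152 159 160 158 152 137 120  87  49  83 135 148 128 117 118 117 110
  107]
 [ 98 107 111 112 111 107 100  87  64  38  58  96 107  93  83  85  83  81
   84]
 [ 91  92  93  97  98 101  99  95  82  68  76  97 103  89  81  79  81  80
   89]
 [127 124 126 128 131 134 137 135 128 1
[... 895 characters left out ...]
 156 161 142 122 132 150 139 165 191 180 133  91 104 119 124 128
  127]
 [ 65  97 144 154 128 117 148 143 114 136 179 185 159 107  91 105 108 123
  129]
 [ 66  73 134 135 114 124 152 135 118 150 179 180 163 122 104 106 109 119
  128]
 [ 63  65 108 115 106 138 145 147 160 181 189 176 148 128 130 136 135 137
  133]
 [ 62  60  89  98  95 129 159 188 200 196 187 166 143 149 168 174 172 164
  139]
 [ 65  60  78  82  88 160 191 202 201 194 179 163 139 151 172 178 172 160
  139]
 [ 61  61  66  73 101 165 194 196 195 192 177 156 133 147 161 160 160 144
  127]
 [ 59  56  56  70 120 159 170 175 179 177 169 145 121 119 119 117 116 121
  128]]
lens [337.84378211 238.13169539] [299.63043971 230.60156685]
```

```bash
python3 -m handwheel '[{"x":2,"y":0,"z":0,"turn":0,"fingers":-1},{"x":3,"y":0,"z":0,"turn":0,"fingers":-1},{"x":5,"y":0,"z":0,"turn":0,"fingers":-1},{"x":7,"y":0,"z":0,"turn":0,"fingers":-1},{"x":9,"y":0,"z":0,"turn":0,"fingers":-1},{"x":11,"y":0,"z":0,"turn":0,"fingers":-1},{"x":13,"y":0,"z":0,"turn":0,"fingers":-1},{"x":14.5,"y":0,"z":0,"turn":0,"fingers":-1},{"x":15,"y":0,"z":0,"turn":0,"fingers":-1},{"x":15,"y":0,"z":0,"turn":0,"fingers":-1}]'
cat > ring.py <<'E'
from h import *
np.set_printoptions(linewidth=200)
ey=np.array([.084,.9965,0])
C2=robot.camera("scene"); o=robot.get_obs(); print(o["ee_pos"])
g=cv2.cvtColor(C2["color"],cv2.COLOR_RGB2GRAY)
P=np.array([.6145,-.0665,.1])+.022*ey
for s in (.12,.13,.14,.154): print(s,pix(C2,P+s*ey))
u=pix(C2,P+.14*ey).astype(int); x0,y0=u[0]-16,u[1]-8
print(x0,y0);print(g[y0:y0+14,x0:x0+32])
E
python3 ring.py
```

```text
time: 16.95
ee_pos: [0.5733, -0.0368, 0.0913]
ee_rot: [2.61, 0.0, 1.491]
contact_force: [-0.1, 0.4, 0.3]
width: -0.0
grasp_force: 0.0
[ 0.57299775 -0.03722901  0.09082596]
0.12 [322.45079937 247.73982457]
0.13 [326.80450291 247.60411566]
0.14 [331.15597081 247.46853725]
0.154 [337.24434598 247.27894417]
315 239
[[128 128 127 126 127 125 125 125 125 127 128 128 125 118 109 104 103 103 111 122 125 113  94  85  97 117 124 125 123 128 125 124]
 [130 128 128 127 126 126 126 124 123 125 127 125 123 120 109 103 102 101 108 120 125 123 116 113 118 120 117 111 112 114 112 110]
 [129 129 128 127 127 127 126 129 127 125 123 121 126 122 111  98  96  93  95 110 119 122 119 119 117 110  98  88  88  87  89  85]
 [134 134 134 135 136 137 139 138 136 123 108 114 136 135 113  89  81  74  75  90 106 112 113 111 110  96  76  66  67  67  68  64]
 [153 155 156 157 161 160 162 163 157 126  87 104 150 157 121  84  65  60  63  78  97 101 102 101 100  87  66  58  57  62  63  61]
 [182 181 183 182 184 185 186 186 178 144  86 104 165 176 136  96  74  63  65  78  89  93  94  94  93  84  66  53  53  64  69  70]
 
[... 347 characters left out ...]
 93  93  94  93  88  72  62  56  62  66  70]
 [144 150 157 158 156 157 157 158 145 112  62  80 134 151 136 118 106  96  84  79  85  88  87  88  87  81  64  53  46  42  50  48]
 [103 105 111 112 111 109 109 111 105  82  44  53  94 107  97  85  77  73  70  72  80  83  84  81  83  75  57  43  43  40  43  39]
 [ 87  87  89  91  90  91  89  90  89  79  57  54  72  80  76  72  71  68  69  76  80  82  83  83  84  79  62  53  52  47  44  47]
 [112 114 117 123 125 126 127 127 125 116 102  86  84  83  72  71  71  69  71  83  90  92  92  94  94  89  85  86  85  76  66  72]
 [147 146 146 155 161 162 161 160 157 146 130 112 104  94  74  71  71  74  72  82  97 104 106 103 104 102 100 108 110  96  89  96]]
```

```bash
python3 -m handwheel '[{"x":0.5,"y":0,"z":0,"turn":0,"fingers":-1},{"x":1,"y":0,"z":0,"turn":0,"fingers":-1},{"x":1.5,"y":0,"z":0,"turn":0,"fingers":-1},{"x":2,"y":0,"z":0,"turn":0,"fingers":-1},{"x":2.3,"y":0,"z":0,"turn":0,"fingers":-1},{"x":2.4,"y":0,"z":0,"turn":0,"fingers":-1},{"x":2.4,"y":0,"z":0,"turn":0,"fingers":-1}]' | grep -E "pos|force"; python3 ring.py | tail -15
```

```text
ee_pos: [0.5736, -0.0129, 0.0889]
contact_force: [-0.1, 0.2, 0.4]
grasp_force: 0.3
315 239
[[129 125 126 127 127 126 123 125 124 125 127 125 127 125 124 121 125 127 127 128 125 112  93  76  80  93 102 105 112 121 127 123]
 [130 128 127 128 126 125 123 124 122 125 125 125 123 125 125 124 125 127 126 125 126 121 114 103  98  99  98  97 105 117 123 121]
 [129 127 128 127 127 126 127 126 126 127 128 125 127 129 125 124 124 125 121 116 115 116 116 110  97  88  86  86  87 101 113 118]
 [132 134 135 137 137 138 139 138 141 142 140 142 146 141 127 120 118 119 111 102  91  92 103 101  88  74  67  67  68  84 101 110]
 [153 156 158 159 160 163 162 163 166 166 167 166 171 164 138 119 114 113 105  85  61  64  87  93  80  65  58  57  61  78  99 108]
 [181 183 184 183 183 185 184 185 186 187 187 188 189 182 159 132 119 115 109  83  48  49  80  90  78  69  66  67  71  85 103 113]
 [195 194 195 194 195 195 195 194 195 195 194 196 198 193 182 161 135 118 107  84  47  47  80  91  83  81  81  84  86 103 119 133]
 [193 193 196 195 194 195 195 195 192 192 192 192 195 195 192 179 156 131 109  81  47  48  82  93  88  90 106 107 100 118 138 152]
 [179 182 185 184 184 184 185 182 173 170 169 172 179 182 184 177 161 137 108  82  51  48  81  92  87  92 112 114  98 111 137 151]
 [142 149 153 155 154 155 152 147 133 125 124 131 144 150 151 147 137 116  97  76  45  42  75  85  81  82  89  90  80  87 106 114]
 [100 105 108 108 109 109 107 103  94  88  89  94 103 106 106 105 100  88  83  70  42  42  70  77  75  70  74  71  69  72  80  86]
 [ 84  85  87  89  88  90  89  89  88  89  89  87  83  80  81  80  80  79  79  67  49  52  71  74  70  66  69  70  69  72  82  84]
 [112 113 116 123 123 123 123 124 124 123 117 104  91  87  88  88  88  90  91  83  75  78  83  77  65  64  71  71  70  76  90  96]
 [144 144 145 153 158 159 159 160 155 144 131 116 103 100 100 103 102 101 102 100  98 100  98  82  64  63  69  69  70  80  97 104]]
```

```bash
python3 -m handwheel '[{"x":0.2,"y":0,"z":0,"turn":0,"fingers":-1},{"x":0.42,"y":0,"z":0,"turn":0,"fingers":-1},{"x":0.42,"y":0,"z":0,"turn":0,"fingers":-1}]' | grep -E "pos|force"
python3 - <<'E'
from h import *
np.set_printoptions(linewidth=200)
c=robot.camera("scene"); g=cv2.cvtColor(c["color"],cv2.COLOR_RGB2GRAY)
print(g[243:249,325:350])
g0=cv2.cvtColor(cv2.imread("pics/scene0.png"),cv2.COLOR_BGR2GRAY); print(g0[226:242,325:350])
ey=np.array([.084,.9965,0])
for t in (337.6,338.,338.4):
    L=plane(c,(t,238),.136); print(t,L,pix(c,L-[0,0,.036]))
E
```

```text
ee_pos: [0.5737, -0.009, 0.0887]
contact_force: [-1.6, -2.0, -0.2]
grasp_force: 0.8
[[164 167 171 161 138 119 113 114 113 112  99  70  49  67  94  95  77  63  58  59  64  84 105 112 111]
 [187 187 191 183 160 134 118 115 113 107  93  63  36  53  83  88  76  67  68  76  83  96 118 123 118]
 [196 195 196 195 182 158 134 119 109 102  90  61  34  52  81  91  87  82  89 107 119 127 144 144 133]
 [192 192 192 195 192 178 155 132 111  99  88  63  39  52  83 100 105 104 103 118 134 147 164 159 148]
 [169 171 178 183 183 176 161 135 107  95  87  66  39  49  82  97 112 111  97  95 110 129 145 142 143]
 [124 129 143 150 152 147 135 113  96  91  81  63  37  46  76  89  93  89  78  75  80  95 105 106 110]]
[[ 77  77  75  76  72  60  39  16  18  15  16  16  16  15  18  18  18  18  21  15  19  46  71  73  70]
 [ 38  38  38  39  40  35  29  20  25  23  22  20  24  24  26  23  24  24  27  22  25  28  32  29  28]
 [ 23  28  27  24  23  28  29  27  26  31  28  29  28  29  27  30  30  29  29  30  34  30  30  27  27]
 [ 25  27  23  30  28  24  31  28  29  29  28  31  29  30  28  27  27  26  28  30  28  2
[... 758 characters left out ...]
123 125 126 127 125 113  77  35  13  36  76 104 116 121 123 122 123 120 122 123]
 [128 128 126 122 120 124 125 124 127 127 119  97  61  47  66  99 118 125 123 125 124 123 122 122 122]
 [125 125 123 124 123 123 124 125 126 124 124 112  92  85  95 115 122 125 125 125 124 125 122 123 120]
 [126 124 124 124 124 125 124 125 124 127 124 121 116 112 116 122 123 124 124 125 124 123 122 121 121]
 [126 123 124 126 125 126 124 124 125 123 124 124 124 122 124 124 122 120 122 122 123 121 121 121 121]]
337.6 [0.62778187 0.10831083 0.136     ] [336.89876055 246.75932143]
338.0 [0.62789015 0.10920218 0.136     ] [337.28955317 246.75925177]
338.4 [0.62799843 0.11009353 0.136     ] [337.68034587 246.75918231]
```

The ring is at u≈337.2 and the target below the tip (338.0) is 337.3, so they are aligned. I'll back off and retreat.

```bash
python3 -m handwheel '[{"x":-1,"y":0,"z":0,"turn":0,"fingers":-1},{"x":-4,"y":0,"z":0,"turn":0,"fingers":-1},{"x":-6,"y":0,"z":-4,"turn":0,"fingers":-1},{"x":-6,"y":0,"z":-8,"turn":0,"fingers":-1},{"x":-6,"y":0,"z":-10,"turn":0,"fingers":-1},{"x":-6,"y":0,"z":-10,"turn":0,"fingers":-1},{"x":-6,"y":0,"z":-10,"turn":0,"fingers":-1},{"x":-6,"y":0,"z":-10,"turn":0,"fingers":-1}]'
python3 - <<'E'
from h import *
np.set_printoptions(linewidth=200)
c=robot.camera("scene"); g=cv2.cvtColor(c["color"],cv2.COLOR_RGB2GRAY)
print(g[243:248,330:345]); g0=cv2.cvtColor(cv2.imread("pics/scene0.png"),cv2.COLOR_BGR2GRAY)
d=cv2.absdiff(g,g0)
for n,(a,b,e,f) in dict(thick=(185,190,242,225),flask=(425,218,498,262),bottle=(425,145,460,195),dishes=(92,215,142,260)).items(): print(n,(d[b:f,a:e]>40).sum())
# tube axis in scene image: bright rows at several columns
for u in (300,312,325,350): print(u,np.average(np.arange(232,260),weights=(g[232:260,u]>170)+1e-9))
E
```

```text
time: 18.9
ee_pos: [0.5189, -0.0646, 0.1744]
ee_rot: [2.615, -0.001, 1.49]
contact_force: [0.7, 0.5, -0.5]
width: 0.0001
grasp_force: 0.0
[[116 114 113 114 109  97  70  50  66  93  95  77  62  57  59]
 [133 118 114 113 108  93  64  35  51  84  89  75  65  67  77]
 [159 135 118 111 101  89  63  34  51  82  90  87  83  88 106]
 [178 153 130 111  96  87  64  39  51  85  98 105 104 101 120]
 [177 160 137 108  96  89  65  37  51  83  97 111 112  97  97]]
thick 0
flask 0
bottle 0
dishes 0
300 244.5000000046666
312 245.50000000000003
325 245.00000000466662
350 245.50000000000003
```

The ring still sits under the tip, the bystanders haven't moved and the robot touches nothing, so I'm handing in.

```bash
python3 -c "
from plant import robot; print(robot.job_done())"
```

```text
the job is handed in; nothing more can be done
None
```

I handed the job in at about 19 s: the slim tube is pressed home in both clips and released, and the carriage is slid so the ring sits under the lens tip, within about 1 mm by the scene camera. The thick tube and the bystanders show no movement in that view; the judge returned no verdict.

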